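# Seat a vial block against both stops of a code reader

### The arm

A 7-joint arm with a two-finger parallel gripper is mounted at the origin on a cart in front of the work surface, level with it; the furniture and walls round the work are solid. World frame = base frame: x ahead of the robot, y to its left, z up, the work surface at z = 0. Lengths are in mm, angles in degrees, forces in N, time in s.
With the tool pointing down it reaches from about 350 to 900 mm from the base axis. Payload 19.9 kg.
Tool frame: the origin (TCP) lies at the very end of the fingers, on their centre line; the grasp point (between the pads) lies 19 mm behind it (grip_point_offset is the distance from the TCP to the grasp point, in mm); z points along the fingers, y is the line along which they close (so a half turn about z gives the same grasp; the last joint's range is limited). The gripper opens to 85 mm and grips with 20 to 120 N. Pads are 22 mm wide; open, the fingers measure 114 mm over their backs; the gripper's body (76 mm by 85 mm) begins 54 mm behind the grasp point. The pads swing forward as they close: fully open they stand 13 mm farther back than shut.
Start: joints at [-68.383, 23.915, -0.59, 92.452, 0.269, 63.638, -3.037], TCP at [254.153, 570.971, 231.26] pointing down, gripper open.
Joint ranges: [-161.28, 161.28], [-22.2, 115.67], [-73.04, 71.86], [3.21, 147.25], [-68.34, 248.33], [10.77, 114.83], [-161.83, 161.83]. Speed limits (degrees/s): [108.29, 108.29, 136.94, 136.94, 172.46, 172.46, 172.46].

### API

Orientations are given as a 3x3 rotation matrix whose columns are the frame's x, y, z axes.
In Python, from workcell import read_state, read_camera, camera_model, sign_off, grip_point_offset gives the robot as it stands.
- The arm moves only by the tool play_rows, never from a script. Its argument "plan" is a list of rows, each a list of 4 numbers: the shift along the tool's x, y, z in units of 0.75 m (1.0 is 0.75 m), then the turn about the tool's z in units of pi/4 rad (1.0 is pi/4 rad). In form: [[x, y, z, turn], ...]. A call has 1 to 5 rows; each row is the pose to reach, as a shift and turn from the pose commanded when the call began, along the tool's axes at that moment; what a row does not reach only later rows make up. A row lasts 1/10 s, in which the tool goes at most 50 mm and 8.59 degrees, less where a joint would pass 70% of its speed; a pose out of reach is approached as far as the arm can. A call with a number of a shift or a turn outside -1 to 1 is refused whole. A call with a gripper value outside its range is refused whole. "jaw" is the opening, from -1 (shut) to 1 (fully open), so that 0 is half open, set as the call begins (left out, the last holds). The fingers move at their own pace and stop on an object; "newtons" is the grip in N (left out, the last holds). Time passes only in rows, so rows that repeat a pose let the fingers close. It gives the time, the measured TCP pose, the force, the opening and the grip force at its end, in the units of the state.
- read_state(): the state, without advancing time (a new reading comes with each control period).
- read_camera(name): name is "scene" or "top" or "wrist"; returns the picture (400x640x3 uint8, red, green, blue); there is no depth.
- camera_model(name): a dict with "camera_matrix" (3x3 intrinsics, pixels), "distortion" ([k1, k2, p1, p2, k3] as OpenCV has them; the pictures are not rectified), "R" (3x3) and "t" (3): a world point X has camera coordinates R X + t; the wrist camera has in their place "mount" (4x4, takes a point from camera to tool coordinates, whose origin is the TCP and whose axes are the flange's). Camera axes: x right, y down, z forward; pixel columns grow to the right and rows downward; lengths in mm; the calibration is good to about 2 mm. A picture is of the moment at which its call begins: read the wrist's pose just before it. camera_model takes no time and is no camera call.
- sign_off(): hands the job in; it is judged then, once.
The state is a dict: "time_s": time; "q": joint angles; "joint_vel": joint speeds; "joint_efforts": joint torques, N m; "tcp_pos": TCP position; "orientation": TCP orientation; "ft_force": force on the tool from outside, world axes, zero at the start; "moment": the same for the moment, N m; "finger_gap": finger opening in mm; "finger_force": force on a finger pad.
Only numpy, scipy, OpenCV 4.12 (cv2) and the standard library are available. Lean on these libraries where they do the work, as an engineer would, in place of code of your own. Each camera call takes 0.05 s, during which the arm holds its last target. There are 200 camera calls.

### The job

Get the vial block read on the code reader: first wind the reader's handwheel clockwise until the end stop's ear is up against the stop lug. Then pick up the aluminium vial block, set it flat on the reader's bed and press it into the corner, its long side against both pads of the rear stop and its end against the end stop, without pushing the end stop back off its lug. Finish while still holding the block pressed against both stops (do not let go), keep it upright, and leave the other things on the bench where they are.

Things in the scene. Friction and masses are not known exactly. Their poses are not given: they have to be found in the camera images.
- reader: Code reader, fixed on the bench: low white housing, aluminium bed on top (surface 30 mm above the bench) with a dark glass window strip. Origin at bench level under the bed; x points away from the robot to the rear stop, y left along the window to the handwheel, z up (turned up to 11 deg). Housing spans x -67..+83, y -112..+234 mm; grey gearbox with the handwheel at y = +199 mm.
- seat (a point): Point on the bed surface over which the centre of the vial block's underside comes when the block is fully in the corner; axes as the reader's (x towards the rear stop, y towards the end stop). Bed and stops are smooth ground metal (friction with the block about 0.3).
- wheel (a joint): Angle of the handwheel in rad, growing clockwise seen from above (clockwise brings the end stop towards the lug, in -y): 0 = wound right back, 11.78 = ear on the lug. Coupled: one turn = 24 mm of end stop travel. Turning takes about 3 to 4 N at the crank handle; it stays where it is left.
- wheel_axis (a point): Point on the handwheel's vertical axis, at the top of its rim (76 mm above the bench). Black wheel of 80 mm diameter; a hub rises 2 mm above the rim.
- crank_mid (a point): Middle of the crank handle, an upright black knob of 15.6 mm diameter and 34 mm height, 30 mm from the wheel's axis, that turns freely on its own spindle; it stands from 77 to 111 mm above the bench. Its point lies 94 mm above the bench.
- block_mid (a point): Centre of the loose aluminium vial block, 44 x 164 x 34 mm, 0.25 to 0.5 kg, flat on the bench right of the reader; 17 mm above its underside. x: its 44 mm width, y: its length, z up. Six white-capped vials sit fast in the outer wells, 8 mm above its top; the two middle wells are empty. Grasp across the width at the middle. Either end may go to the end stop.
- rear_stop: Rear stop on the bed: two steel pads with front faces at x = +22 mm, each 28 mm long and 22 mm high above the bed, centred at y = -77 and +53 mm; between them the bed is bare, a gap 102 mm wide for a finger. Origin on the bed surface straight above the reader's origin, axes as the reader's.
- tape_roll: Roll of tape, 96 mm across, 25 mm high, lying on the bench; leave it alone.
- dropper_bottle: Small bottle with a ribbed cap, 26 mm across, 64 mm high; leave it alone.
- tip_box: Pipette tip box, 64 x 118 x 56 mm; leave it alone.
- lug (a point): Top centre of the stop lug, a steel block 18 x 13 x 16 mm fixed on the bed in front of the end stop's track; the end stop's ear (14 mm long, sticking out towards the robot) comes against its left (+y) face at reader y = +93 mm.
- end_stop: End stop riding on the reader's lead screw; 42 mm wide steel nose plate, top 27 mm above the bed, facing the reader's -y. Origin at bed level in the plane of the nose face: at reader y = +115 mm when wound right back, +70 mm with its ear up against the lug, where it can go no further. Starts 25 to 45 mm short. The screw holds itself: over 20 N on the nose is needed to push it back.

How it is judged (in metres and radians):
On the way, in this order (a step that is already met when the one before it is completed fails the run):
1. the handwheel has brought the end stop up against its lug (y of end_stop in the frame of reader below 0.072 m), for 0.2 s.
2. the block stands flat on the reader's bed (z of block_mid in the frame of seat between 0.0155 and 0.0185 m and horizontal distance between block_mid and seat below 0.06 m and angle between block_mid's own z axis and vertical below 0.05 rad), for 0.1 s.
At the end, for the whole second after the job is handed in: End stop within 2.5 mm of its lug; block flat on the bed (within 1.5 mm), within 5 mm of the corner position and 1.4 deg of square, pressing with over 1.5 N on the rear stop and on the end stop, at rest and still held by the fingers (over 1 N) (y of end_stop in the frame of reader below 0.0725 m and contact force between block and rear_stop above 1.5 N and contact force between block and end_stop above 1.5 N and contact force between block and the fingers above 1 N and angle between the y axis of block_mid and the y axis of seat, either way round below 0.025 rad and horizontal distance between block_mid and seat below 0.005 m and z of block_mid in the frame of seat between 0.0155 and 0.0185 m and angle between block_mid's own z axis and vertical below 0.05 rad and linear speed of block below 0.02 m/s); the arm keeps its last pose, push and grip.
It fails at once if the block is tipped by more than 30 degrees (angle between block_mid's own z axis and vertical above 0.52 rad).
It fails at once if the tape roll, the bottle or the tip box is moved by more than 30 mm (distance of any of tape_roll, dropper_bottle, tip_box from where it was at the start of the episode above 0.03 m).
It also fails if it takes over 70 s, if anything falls off the work surface, if the arm or the gripper's body presses on something with over 40 N, if the wrist force passes 120 N, or if a joint passes its speed limit or range.

## Working session

There is one attempt and no reset: what is moved stays moved. The work goes in short steps, Python scripts to look and compute and a tool call to move; the robot and the scene stay as the last step left them, time stands still between calls to the robot, and variables do not carry over. Pictures are saved under pics/ and viewed, at most 10 in all, crops included, and the job is handed in when it is done.

Besides the shell and the picture viewer there is one more tool, called after ">>>" as name(argument=value, ...) on one line, values as JSON. play_rows: Moves the arm, as the interface text tells. Shifts and turns lie within -1 to 1; 1 stands for 0.75 m of shift or pi/4 rad of turn. Its arguments: {"type":"object","properties":{"plan":{"type":"array"},"jaw":{"type":"number"},"newtons":{"type":"number"}},"required":["plan"]}

```bash
mkdir -p pics; python3 - <<'E'
from workcell import *
import cv2,numpy as np
s=read_state();print({k:np.round(v,2).tolist() for k,v in s.items()},grip_point_offset)
for n in("scene","top"):
    cv2.imwrite(f"pics/{n}0.png",read_camera(n)[:,:,::-1]);m=camera_model(n);print(n,{k:np.round(v,4).tolist() for k,v in m.items()})
print(camera_model("wrist"))
E
```

```text
{'time_s': 0.0, 'q': [-68.38, 23.95, -0.59, 92.49, 0.27, 63.64, -3.04], 'joint_vel': [-0.19, -0.17, 0.1, 0.07, 0.16, 0.08, 0.04], 'joint_efforts': [-0.0, -86.44, 0.68, -43.49, 0.02, 0.01, 0.0], 'tcp_pos': [254.03, 570.68, 230.67], 'orientation': [[-0.91, 0.41, -0.0], [0.41, 0.91, -0.0], [-0.0, -0.0, -1.0]], 'ft_force': [0.37, 0.8, 0.07], 'moment': [-0.02, 0.01, -0.01], 'finger_force': 0.0, 'finger_gap': 85.41} 18.700000000000003
scene {'camera_matrix': [[478.3098, 0.0, 317.481], [0.0, 478.3098, 195.2478], [0.0, 0.0, 1.0]], 'distortion': [-0.0506, 0.0, 0.0, 0.0, 0.0], 'R': [[0.8994, -0.4371, 0.0015], [-0.263, -0.544, -0.7968], [0.3491, 0.7162, -0.6043]], 't': [-479.5559, 246.3439, 1315.6033]}
top {'camera_matrix': [[481.1705, 0.0, 319.7253], [0.0, 481.1705, 200.6463], [0.0, 0.0, 1.0]], 'distortion': [-0.1295, 0.0, 0.0, 0.0, 0.0], 'R': [[0.0264, -0.9996, 0.0038], [-0.988, -0.0266, -0.1521], [0.1521, 0.0003, -0.9884]], 't': [5.9574, 572.1032, 1397.4849]}
{'camera_matrix': array([[326.53172644,   0.        , 318.97277662],
       [  0.        , 326.53172644, 197.80850084],
       [  0.        ,   0.        ,   1.        ]]), 'distortion': array([-0.04577998,  0.        ,  0.        ,  0.        ,  0.        ]), 'mount': array([[-1.27111849e-04, -9.62660355e-01, -2.70712070e-01,
         6.85281733e+01],
       [ 9.99999855e-01, -2.63770510e-04,  4.68429730e-04,
         1.17461389e-01],
       [-5.22344591e-04, -2.70711972e-01,  9.62660249e-01,
        -1.42505683e+02],
       [ 0.00000000e+00,  0.00000000e+00,  0.00000000e+00,
         1.00000000e+00]])}
```

View pics/top0.png

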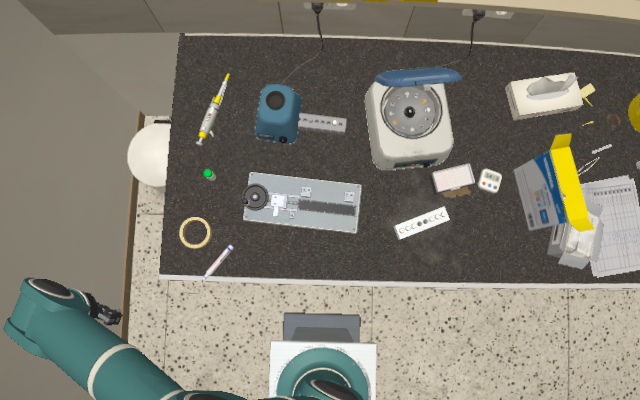

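View pics/scene0.png

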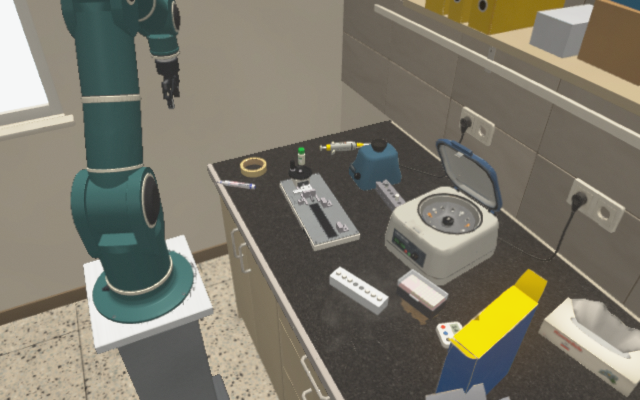

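The top picture shows the reader at (245–361, 173–233) with its wheel at (256,196), the block at (422,223), tape roll at (195,232), bottle at (209,174) and tip box at (452,178). I'll enlarge it next.

```bash
cat > h.py <<'E'
from workcell import *
import cv2,numpy as np
def p2w(n,uv,z,st=None):
    m=camera_model(n)
    if n=="wrist":
        M=np.array(m["mount"]);Rt=np.array(st["orientation"]);R=(Rt@M[:3,:3]).T;c=Rt@M[:3,3]+st["tcp_pos"]
    else: R=np.array(m["R"]);c=-R.T@np.array(m["t"])
    uv=np.array(uv,float).reshape(-1,1,2)
    d=cv2.undistortPoints(uv,np.array(m["camera_matrix"]),np.array(m["distortion"]))[:,0]
    d=np.c_[d,np.ones(len(d))]@R
    z=np.broadcast_to(z,len(d))
    return c+d*((z-c[2])/d[:,2])[:,None]
E
python3 - <<'E'
import cv2
i=cv2.imread("pics/top0.png")[160:260,240:460]
cv2.imwrite("pics/c1.png",cv2.resize(i,(792,360),interpolation=cv2.INTER_CUBIC))
E
```

```text
(no output)
```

View pics/c1.png

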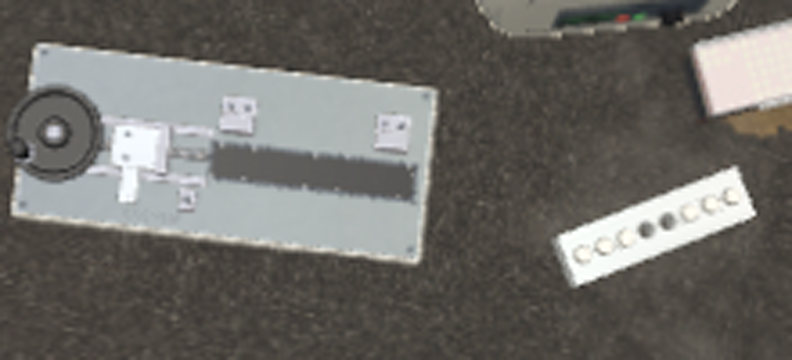

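The crop (3.6x from 240,160) shows: wheel hub (55,131), crank knob (20,149), housing corners (36,44), (437,90), (418,262), (12,214), ear around (127,200), lug (187,200), pads (238,112) and (393,132). The block's top corners are (555,238), (738,168), (756,214), (574,287).

```bash
python3 - <<'E'
from h import *
f=lambda a:np.array(a,float)/3.6+[240,160]-0.36
c=p2w("top",f([(36,44),(437,90),(418,262),(12,214)]),30)
print("corners",c.round(1))
# fit: left rear(83,234) right rear(83,-112) right front(-67,-112) left front(-67,234)
L=np.array([(83,234),(83,-112),(-67,-112),(-67,234)],float)
A=L-L.mean(0);B=c[:,:2]-c[:,:2].mean(0)
th=np.arctan2((A[:,0]*B[:,1]-A[:,1]*B[:,0]).sum(),(A*B).sum())
R=np.array([[np.cos(th),-np.sin(th)],[np.sin(th),np.cos(th)]])
o=c[:,:2].mean(0)-R@L.mean(0)
print("th",np.degrees(th),"o",o,"res",(c[:,:2]-(L@R.T+o)).round(1).tolist())
for n,p,z in[("hub",(55,131),78),("crank top",(20,149),111),("pad+ front",(238,130),52),("pad- front",(393,150),52),("lug",(187,196),46)]:
    w=p2w("top",f([p]),z)[0];print(n,w.round(1),"reader",((w[:2]-o)@R).round(1))
b=p2w("top",f([(555,238),(738,168),(756,214),(574,287)]),34);print("block",b.round(1),b.mean(0))
d=b[0]+b[3]-b[1]-b[2];print(np.degrees(np.arctan2(-d[0],d[1])),np.linalg.norm(d)/2)
v=p2w("top",f([(583,254),(605,245),(710,204),(732,195)]),42);print(v,v.mean(0))
E
```

```text
corners [[ 657.2  238.    30. ]
 [ 626.5 -103.2   30. ]
 [ 480.4  -89.3   30. ]
 [ 511.4  251.1   30. ]]
th -5.183269208698653 o [555.3980388   14.11213935] res [[-2.0, -1.7], [-1.4, 1.8], [1.9, 2.1], [1.6, -2.1]]
hub [575.  211.6  78. ] reader [  1.7 198.4]
crank top [554.5 234.3 111. ] reader [-20.8 219.2]
pad+ front [584.1  63.3  52. ] reader [24.2 51.5]
pad- front [570.8 -65.5  52. ] reader [ 22.5 -77.9]
lug [528.6 103.9  46. ] reader [-34.8  87. ]
block [[ 503.  -203.2   34. ]
 [ 566.1 -358.9   34. ]
 [ 527.3 -373.9   34. ]
 [ 462.4 -219.4   34. ]] [ 514.69743035 -288.84908472   34.        ]
22.42896665279901 167.76891801630572
[[ 489.37265666 -225.44073361   42.        ]
 [ 497.31211458 -243.83773999   42.        ]
 [ 533.83008001 -332.56909796   42.        ]
 [ 541.88817962 -351.37899057   42.        ]] [ 515.60075772 -288.30664053   42.        ]
```

```bash
cat >> h.py <<'E'
def go(t,yaw=None):
    "units for a move to world t, tool-y heading yaw (deg)"
    s=read_state();O=np.array(s["orientation"]);d=O.T@(np.array(t)-s["tcp_pos"])
    y=np.degrees(np.arctan2(O[1,1],O[0,1]));a=0 if yaw is None else -(yaw-y)
    print("t",round(s["time_s"],2),"tcp",np.round(s["tcp_pos"],1),"yaw %.2f"%y,"units",(d/750).round(4),"turn",round(a/45,4))
E
python3 -c "
from h import *
go((554,234,180),-5.2)
print(p2w('top',[(195,232),(209,174),(452,178)],[12,64,56]).round())
w=p2w('top',np.array([[167,150.]])/3.6+[240,160],57)[0];print(w)
"
```

```text
t 0.1 tcp [254.  570.7 230.7] yaw 66.01 units [-0.5479 -0.2474  0.068 ] turn 1.5824
[[ 469.  400.   12.]
 [ 640.  355.   64.]
 [ 650. -377.   56.]]
[563.97140078 120.01377309  57.        ]
```

>>> play_rows(plan=[[-0.548,-0.247,0.06,0.95],[-0.548,-0.247,0.06,0.95],[-0.548,-0.247,0.06,0.95],[-0.548,-0.247,0.06,0.95],[-0.548,-0.247,0.06,0.95]], jaw=0, newtons=40)

```text
time_s: 0.6
tcp_pos: [420.7, 383.6, 206.2]
orientation: [[-0.389, 0.921, -0.0], [0.921, 0.389, -0.0], [-0.0, -0.0, -1.0]]
ft_force: [1.0, 1.2, 0.3]
finger_gap: 42.6
finger_force: 0.0
```

```bash
python3 -c "
from h import *
go((554,234,180),-5.2)"
```

```text
t 0.6 tcp [420.7 383.6 206.2] yaw 22.90 units [-0.2529  0.0861  0.035 ] turn 0.6245
```

>>> play_rows(plan=[[-0.253,0.086,0.035,0.62],[-0.253,0.086,0.035,0.62],[-0.253,0.086,0.035,0.62],[-0.253,0.086,0.035,0.62],[-0.253,0.086,0.035,0.62]])

```text
time_s: 1.1
tcp_pos: [557.2, 229.9, 179.3]
orientation: [[0.09, 0.996, 0.0], [0.996, -0.09, -0.003], [-0.003, 0.001, -1.0]]
ft_force: [-1.0, -0.0, 0.9]
finger_gap: 42.6
finger_force: 0.0
```

```bash
python3 -c "
from h import *
go((554,234,180),-5.2)
s=read_state();i=read_camera('wrist');cv2.imwrite('pics/w1.png',i[:,:,::-1])
def w2p(X):
    m=camera_model('wrist');M=np.array(m['mount']);R=np.array(s['orientation'])
    X=((np.array(X)-s['tcp_pos'])@R-M[:3,3])@M[:3,:3]
    return cv2.projectPoints(X,np.zeros(3),np.zeros(3),m['camera_matrix'],m['distortion'])[0][:,0]
print(w2p([(554.5,234.3,111),(575,211.6,78)]))"
```

```text
t 1.1 tcp [557.2 229.9 179.3] yaw -5.19 units [ 0.0051 -0.0047 -0.0009] turn 0.0003
[[314.1292425  205.15769423]
 [343.26740604 217.9136415 ]]
```

View pics/w1.png

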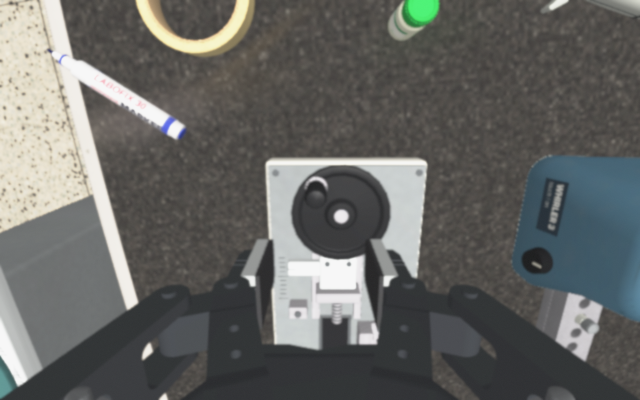

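Wrist view: hub at about (341,215), knob at about (315,193) with tape and bottle well clear. Enlarging the knob.

```bash
python3 - <<'E'
import cv2
i=cv2.imread("pics/w1.png")[155:345,265:435]
i=cv2.convertScaleAbs(i,alpha=1.3,beta=25)
cv2.imwrite("pics/c2.png",cv2.resize(i,None,fx=3.1,fy=3.1,interpolation=cv2.INTER_CUBIC))
E
```

```text
(no output)
```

View pics/c2.png

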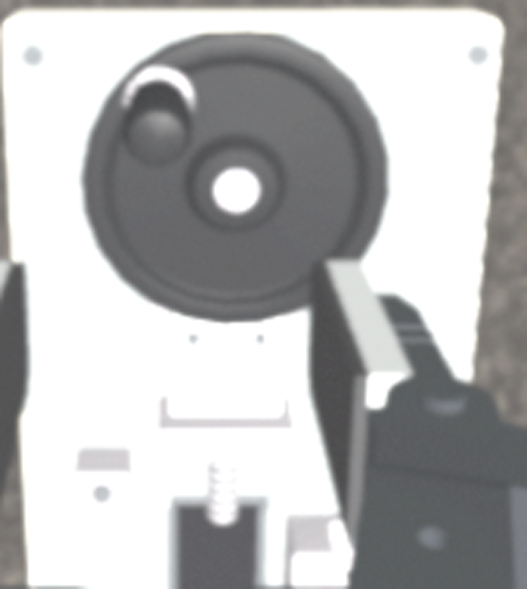

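The crop shows the knob top at (157,138) → pixel (315.6,199.5) and the hub top at (237,190) → (341.5,216.3).

```bash
python3 - <<'E'
from h import *
s=read_state();f=lambda p:np.array([p],float)/3.1+[265,155]
k=p2w("wrist",f((157,138)),111,s)[0];h=p2w("wrist",f((237,190)),78,s)[0]
print(k,h,k-h,np.hypot(*(k-h)[:2]))
for p,z in[((125,340),57),((93,338),0)]:pass
go((554,237,84),-5.2)
E
```

```text
[554.213375   241.12314555 111.        ] [572.07317077 216.17570526  78.        ] [-17.85979577  24.94744029  33.        ] 30.681380055360002
t 1.15 tcp [555.6 232.8 179.4] yaw -4.96 units [ 0.0056 -0.0026  0.1272] turn 0.0054
```

>>> play_rows(plan=[[0.005,-0.001,0.06,0],[0.005,-0.001,0.11,0],[0.005,-0.001,0.128,0],[0.005,-0.001,0.128,0]])

```text
time_s: 1.55
tcp_pos: [552.3, 240.5, 82.9]
orientation: [[0.08, 0.997, -0.003], [0.997, -0.08, -0.001], [-0.002, -0.003, -1.0]]
ft_force: [-0.4, -0.2, 1.1]
finger_gap: 42.7
finger_force: 0.0
```

```bash
python3 -c "
from h import *
go((555,236.5,84),-5.2)
s=read_state();i=read_camera('wrist');cv2.imwrite('pics/w2.png',cv2.convertScaleAbs(i[100:400,120:520,::-1],alpha=1.4,beta=25))"
```

```text
t 1.55 tcp [552.3 240.5  82.9] yaw -4.59 units [-0.005   0.004  -0.0015] turn 0.0136
```

View pics/w2.png

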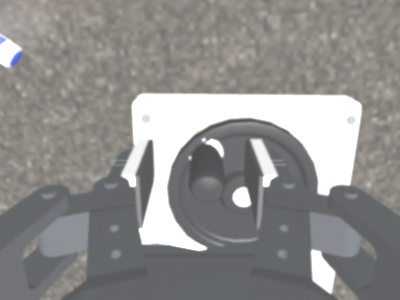

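The knob (crop (207,175)) stands between the pads (150 and 258). Centre and close.

>>> play_rows(plan=[[-0.005,0.003,0,0.013],[-0.005,0.003,0,0.013],[-0.005,0.003,0,0.013],[-0.005,0.003,0,0.013],[-0.005,0.003,0,0.013]], jaw=-1, newtons=40)

```text
time_s: 2.1
tcp_pos: [556.4, 236.3, 86.0]
orientation: [[0.092, 0.996, 0.002], [0.996, -0.092, 0.001], [0.001, 0.002, -1.0]]
ft_force: [-1.4, -3.3, 9.0]
finger_gap: 14.0
finger_force: 38.9
```

```bash
cat > circ.py <<'E'
from h import *
import sys
# call offsets: commanded start point angle a0 (deg, tool frame: x=reader y, y=reader x), radius 30.3
s=read_state();O=np.array(s["orientation"]);c=np.array([574,212.5,s["tcp_pos"][2]])
r=O.T@(np.array(s["tcp_pos"])-c);a=np.degrees(np.arctan2(r[1],r[0]));print("t",s["time_s"],"r",r.round(1),"ang",a.round(1),"F",np.round(s["ft_force"],1),s["finger_gap"])
a0,st=float(sys.argv[1]),float(sys.argv[2])
P=lambda a:30*np.array([np.cos(np.radians(a)),np.sin(np.radians(a))])
print([((P(a0+st*k)-P(a0))/750).round(4).tolist() for k in range(1,6)])
E
python3 circ.py -40 30;python3 circ.py -40 -30
```

```text
t 2.1 r [ 22.1 -19.7  -0. ] ang -41.7 F [-1.4 -3.3  9. ] 13.997734902500804
[[0.0088, 0.0188], [0.0069, 0.0394], [-0.0049, 0.0564], [-0.0237, 0.0651], [-0.0443, 0.0633]]
t 2.1 r [ 22.1 -19.7  -0. ] ang -41.7 F [-1.4 -3.3  9. ] 13.997734902500804
[[-0.017, -0.0119], [-0.0376, -0.0137], [-0.0564, -0.0049], [-0.0682, 0.012], [-0.07, 0.0327]]
```

>>> play_rows(plan=[[0,0,-0.003,0],[0.0088,0.0188,-0.003,0],[0.0069,0.0394,-0.003,0],[-0.0049,0.0564,-0.003,0],[-0.0237,0.0651,-0.003,0]])

```text
time_s: 2.6
tcp_pos: [602.8, 215.1, 86.5]
orientation: [[0.09, 0.996, -0.0], [0.996, -0.09, 0.001], [0.001, -0.0, -1.0]]
ft_force: [-7.9, 3.9, -10.7]
finger_gap: 13.5
finger_force: 41.5
```

```bash
python3 circ.py 80 30
```

```text
t 2.6 r [ 5.1 28.5  0. ] ang 79.8 F [ -7.9   3.9 -10.7] 13.53681933710129
[[-0.0206, -0.0018], [-0.0376, -0.0137], [-0.0463, -0.0324], [-0.0445, -0.0531], [-0.0327, -0.07]]
```

>>> play_rows(plan=[[-0.0206,-0.0018,0.002,0],[-0.0376,-0.0137,0.002,0],[-0.0463,-0.0324,0.002,0],[-0.0445,-0.0531,0.002,0],[-0.0327,-0.07,0.002,0]])

```text
time_s: 3.1
tcp_pos: [548.6, 193.0, 86.2]
orientation: [[0.094, 0.996, 0.003], [0.996, -0.094, 0.0], [0.0, 0.003, -1.0]]
ft_force: [10.7, 1.6, -1.2]
finger_gap: 14.2
finger_force: 42.5
```

```bash
python3 circ.py 230 30
```

```text
t 3.1 r [-21.8 -23.4  -0.1] ang -132.9 F [10.7  1.6 -1.2] 14.173093432684393
[[0.0188, -0.0088], [0.0394, -0.0069], [0.0564, 0.0049], [0.0651, 0.0237], [0.0633, 0.0443]]
```

>>> play_rows(plan=[[0.019,-0.0075,0,0],[0.0394,-0.0059,0,0],[0.0564,0.0059,0,0],[0.0651,0.0247,0,0],[0.0633,0.0453,0,0]])

```text
time_s: 3.6
tcp_pos: [586.4, 238.7, 85.9]
orientation: [[0.091, 0.996, -0.0], [0.996, -0.091, -0.001], [-0.001, -0.0, -1.0]]
ft_force: [-13.7, -16.2, 10.8]
finger_gap: 14.0
finger_force: 43.8
```

```bash
python3 circ.py 380 20
```

```text
t 3.6 r [27.2 10.  -0. ] ang 20.2 F [-13.7 -16.2  10.8] 13.957763721194919
[[-0.0069, 0.012], [-0.0176, 0.021], [-0.0306, 0.0257], [-0.0445, 0.0257], [-0.0576, 0.021]]
```

>>> play_rows(plan=[[-0.0089,0.0115,0.002,0],[-0.0196,0.0205,0.002,0],[-0.0326,0.0252,0.002,0],[-0.0465,0.0252,0.002,0]])

```text
time_s: 4.0
tcp_pos: [602.4, 203.5, 85.7]
orientation: [[0.09, 0.996, 0.001], [0.996, -0.09, 0.003], [0.003, 0.001, -1.0]]
ft_force: [-13.0, 8.1, 22.1]
finger_gap: 13.5
finger_force: 45.2
```

```bash
python3 circ.py 460 12
```

```text
t 4.0 r [-6.4 29.1  0. ] ang 102.3 F [-13.    8.1  22.1] 13.47298894476889
[[-0.008, -0.0023], [-0.0154, -0.0062], [-0.0218, -0.0116], [-0.027, -0.0182], [-0.0306, -0.0257]]
```

>>> play_rows(plan=[[-0.008,-0.0033,-0.003,0],[-0.0154,-0.0072,-0.003,0],[-0.0218,-0.0126,-0.003,0],[-0.027,-0.0192,-0.003,0]])

```text
time_s: 4.4
tcp_pos: [590.0, 186.2, 87.4]
orientation: [[0.09, 0.996, 0.011], [0.996, -0.09, 0.004], [0.005, 0.011, -1.0]]
ft_force: [53.0, 20.4, -29.3]
finger_gap: 13.6
finger_force: 41.9
```

```bash
python3 circ.py 508 10
```

```text
t 4.4 r [-24.7  18.3   0.1] ang 143.6 F [ 53.   20.4 -29.3] 13.60506349410918
[[-0.0032, -0.0062], [-0.0052, -0.0129], [-0.0061, -0.0198], [-0.0057, -0.0268], [-0.0041, -0.0336]]
```

Stopped hard at ~144° (53 N): the ear is on the lug. Relax, release, rise.

>>> play_rows(plan=[[0.001,0.003,0.003,0],[0.001,0.003,0.003,0]])

```text
time_s: 4.6
tcp_pos: [591.5, 186.0, 86.2]
orientation: [[0.09, 0.996, 0.008], [0.996, -0.09, 0.004], [0.004, 0.008, -1.0]]
ft_force: [15.1, 9.0, 11.1]
finger_gap: 13.9
finger_force: 45.4
```

>>> play_rows(plan=[[0,0,0,0],[0,0,0,0],[0,0,0,0],[0,0,-0.04,0],[0,0,-0.1,0]], jaw=0.2)

```text
time_s: 5.1
tcp_pos: [586.2, 183.3, 157.0]
orientation: [[0.091, 0.996, -0.005], [0.996, -0.091, -0.002], [-0.003, -0.005, -1.0]]
ft_force: [-0.1, 0.5, 0.1]
finger_gap: 51.0
finger_force: 0.0
```

>>> play_rows(plan=[[-0.05,0,-0.08,0],[-0.1,0,-0.08,0],[-0.15,0,-0.08,0],[-0.2,0,-0.08,0],[-0.2,0,-0.08,0]], jaw=1)

```text
time_s: 5.6
tcp_pos: [573.4, 28.9, 218.8]
orientation: [[0.098, 0.995, -0.0], [0.995, -0.098, -0.002], [-0.002, 0.0, -1.0]]
ft_force: [-0.3, 1.1, -0.8]
finger_gap: 85.4
finger_force: 0.0
```

```bash
python3 -c "
from h import *
go((515,-288.5,170),22.4)
i=read_camera('top');cv2.imwrite('pics/t2.png',cv2.resize(i[165:240,240:365,::-1],None,fx=6,fy=6,interpolation=cv2.INTER_CUBIC))"
```

```text
t 5.6 tcp [573.4  28.9 218.8] yaw -5.63 units [-0.4286 -0.0361  0.0658] turn -0.6228
```

View pics/t2.png

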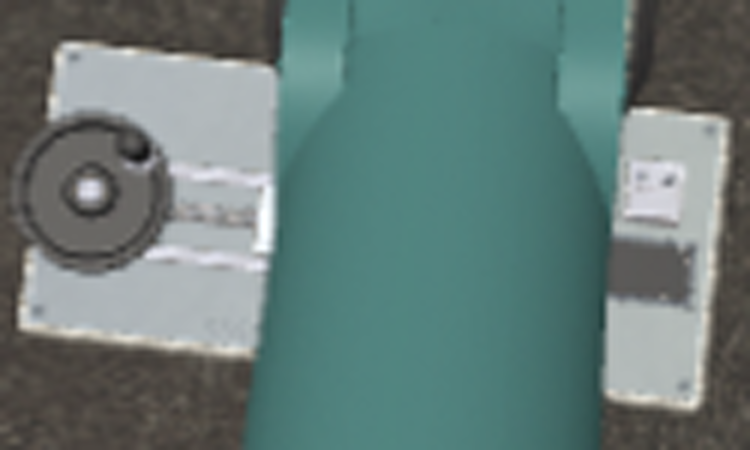

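The arm hides the end stop here, though its carriage has visibly moved right to crop x≈265. Continuing to the block; I'll check it from there.

>>> play_rows(plan=[[-0.4286,-0.036,0.04,-0.62],[-0.4286,-0.036,0.04,-0.62],[-0.4286,-0.036,0.04,-0.62],[-0.4286,-0.036,0.04,-0.62],[-0.4286,-0.036,0.04,-0.62]], newtons=50)

```text
time_s: 6.15
tcp_pos: [533.2, -197.3, 196.3]
orientation: [[-0.39, 0.921, -0.0], [0.921, 0.39, 0.0], [0.001, -0.0, -1.0]]
ft_force: [1.1, -0.3, 0.1]
finger_gap: 85.5
finger_force: 0.0
```

>>> play_rows(plan=[[-0.1,0.05,0,0],[-0.1,0.05,0,0],[-0.1,0.05,0,0]])

```text
time_s: 6.45
tcp_pos: [598.8, -253.3, 195.5]
orientation: [[-0.384, 0.923, -0.001], [0.923, 0.384, -0.001], [-0.001, -0.001, -1.0]]
ft_force: [-1.2, -0.2, -1.6]
finger_gap: 85.6
finger_force: 0.0
```

```bash
python3 -c "
from h import *
go((515,-288.5,170),22.4)"
```

```text
t 6.45 tcp [ 598.8 -253.3  195.5] yaw 22.61 units [-0.0004 -0.1212  0.0341] turn 0.0046
```

>>> play_rows(plan=[[0,-0.121,0.034,0],[0,-0.121,0.034,0],[0,-0.121,0.034,0],[0,-0.121,0.034,0]])

```text
time_s: 6.85
tcp_pos: [512.8, -285.6, 171.0]
orientation: [[-0.385, 0.923, -0.0], [0.923, 0.385, 0.001], [0.001, -0.0, -1.0]]
ft_force: [0.5, 0.4, -0.6]
finger_gap: 85.5
finger_force: 0.0
```

```bash
python3 -c "
from h import *
s=read_state()
a=read_camera('top');go((515,-288.5,30),22.4);b=read_camera('wrist')
np.savez('pics/st.npz',o=s['orientation'],t=s['tcp_pos'])
A=cv2.resize(a[180:225,250:360],(800,327),interpolation=cv2.INTER_CUBIC)
B=cv2.resize(b[150:400,120:520],(400,250))
im=np.zeros((580,800,3),np.uint8);im[:327]=A;im[328:578,:400]=B
im[328:578,400:]=np.array(read_camera('scene'))[150:275,250:450].repeat(2,0).repeat(2,1)
cv2.imwrite('pics/m1.png',im[:,:,::-1])"
```

```text
t 6.9 tcp [ 513.8 -285.2  171.2] yaw 22.74 units [-0.0047 -0.0003  0.1883] turn 0.0075
```

View pics/m1.png

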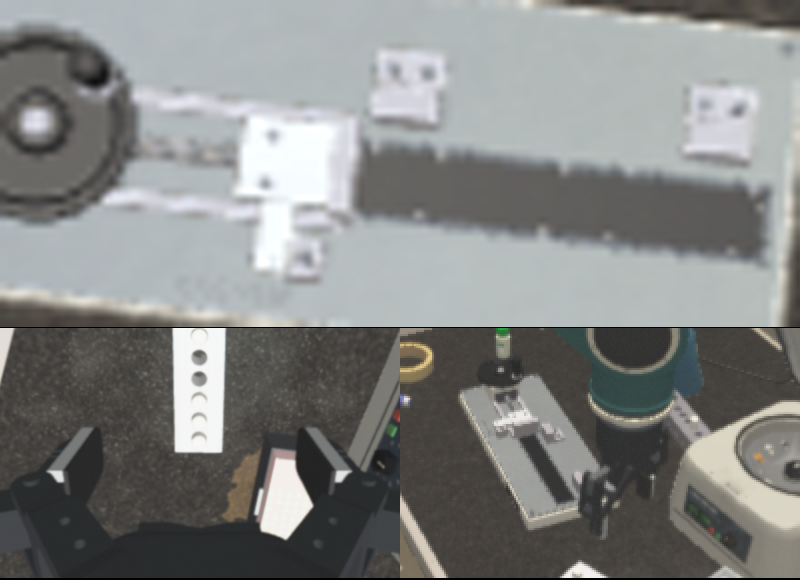

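The end stop's ear (275,235) sits against the lug (303,258). Pad fronts' top edges are at (405,125) and (718,160). In the wrist part, the block is centred at column 198.5 with its middle wells at rows 357/378, and the tip box's near corner is at (268,433).

```bash
python3 - <<'E'
from h import *
s=read_state()
g=lambda p:np.array([p],float)+[120,150-328]
for n,p,z in[("mid",(198.5,367.5),34),("endL",(174,452),34),("endR",(222,452),34),("tipcorner",(268,433),56),("farL",(174,330),34),("farR",(226,330),34)]:
    print(n,p2w("wrist",g(p),z,s)[0].round(1))
f=lambda p:np.array([p],float)/7.27+[249.6,179.6]
for n,p,z in[("pad+",(405,125),52),("pad-",(718,160),52),("lug",(303,258),46),("nose rear",(358,118),57),("nose front",(350,212),57),("hub",(38,121),78)]:
    print(n,p2w("top",f(p),z)[0].round(1))
E
```

```text
mid [ 515.1 -287.4   34. ]
endL [ 525.7 -373.2   34. ]
endR [ 568.  -355.5   34. ]
tipcorner [ 591.1 -312.9   56. ]
farL [ 482.9 -265.    34. ]
farR [ 524.  -247.7   34. ]
pad+ [580.9  64.5  52. ]
pad- [569.9 -64.1  52. ]
lug [525.6 104.7  46. ]
nose rear [582.5  83.6  57. ]
nose front [543.7  85.6  57. ]
hub [574.4 211.8  78. ]
```

>>> play_rows(plan=[[-0.004,0,0.06,0],[-0.004,0,0.12,0],[-0.004,0,0.17,0],[-0.004,0,0.2,0],[-0.004,0,0.22,0]])

```text
time_s: 7.5
tcp_pos: [514.6, -288.1, 4.2]
orientation: [[-0.387, 0.922, -0.002], [0.922, 0.387, 0.001], [0.001, -0.001, -1.0]]
ft_force: [0.2, 0.1, 0.1]
finger_gap: 85.3
finger_force: 0.0
```

>>> play_rows(plan=[[0,0,0,0],[0,0,0,0],[0,0,0,0],[0,0,0,0],[0,0,0,0]], jaw=-1, newtons=50)

```text
time_s: 8.0
tcp_pos: [515.4, -289.5, 7.7]
orientation: [[-0.386, 0.923, 0.002], [0.923, 0.386, -0.001], [-0.002, 0.002, -1.0]]
ft_force: [-0.6, 0.2, 7.2]
finger_gap: 43.0
finger_force: 52.0
```

>>> play_rows(plan=[[0,0,-0.02,0],[0,0,-0.05,0],[0,0,-0.09,0],[0,0,-0.12,0],[0,0,-0.12,0]], newtons=60)

```text
time_s: 8.5
tcp_pos: [515.9, -289.9, 100.2]
orientation: [[-0.385, 0.923, 0.005], [0.923, 0.385, -0.002], [-0.004, 0.004, -1.0]]
ft_force: [0.9, -0.4, -4.7]
finger_gap: 42.6
finger_force: 63.9
```

```bash
python3 -c "
from h import *
go((543.4,-9.2,98),-5.2);print(read_state()['ft_force'])"
```

```text
t 8.5 tcp [ 515.9 -289.9  100.2] yaw 22.66 units [0.3313 0.1781 0.0024] turn 0.6192
[ 0.85632634 -0.39472845 -4.67527661]
```

Split the motion gently (about 30 mm per row).

>>> play_rows(plan=[[0.035,0.019,0,0.07],[0.07,0.038,0,0.14],[0.105,0.057,0,0.2],[0.14,0.076,0,0.27],[0.175,0.094,0,0.34]])

```text
time_s: 9.0
tcp_pos: [528.5, -139.5, 96.0]
orientation: [[-0.126, 0.992, -0.0], [0.992, 0.126, 0.0], [0.0, -0.0, -1.0]]
ft_force: [1.5, -0.9, -3.7]
finger_gap: 43.3
finger_force: 63.6
```

```bash
python3 -c "
from h import *
go((543.4,-9.2,98),-5.2)"
```

```text
t 9.0 tcp [ 528.5 -139.5   96. ] yaw 7.24 units [ 0.1699  0.0415 -0.0026] turn 0.2764
```

>>> play_rows(plan=[[0.04,0.01,0,0.07],[0.08,0.02,0,0.14],[0.12,0.03,0,0.2],[0.16,0.04,0,0.276],[0.17,0.0415,0,0.276]])

```text
time_s: 9.5
tcp_pos: [543.3, -6.5, 95.8]
orientation: [[0.086, 0.996, -0.001], [0.996, -0.086, 0.001], [0.001, -0.001, -1.0]]
ft_force: [0.0, -0.7, -3.7]
finger_gap: 42.9
finger_force: 63.7
```

>>> play_rows(plan=[[0,0,0,0],[0,0,0,0]])

```text
time_s: 9.7
tcp_pos: [543.1, -11.4, 96.1]
orientation: [[0.088, 0.996, -0.0], [0.996, -0.088, -0.001], [-0.001, -0.0, -1.0]]
ft_force: [0.3, -0.5, -4.3]
finger_gap: 43.1
finger_force: 63.7
```

```bash
python3 -c "
from h import *
go((543.4,-9.2,40),-5.2)
i=read_camera('wrist')[100:400,120:520];j=read_camera('scene')[150:300,250:450]
cv2.imwrite('pics/m2.png',np.hstack([i,cv2.resize(j,(400,300),interpolation=cv2.INTER_CUBIC)])[:,:,::-1])"
```

```text
t 9.7 tcp [543.1 -11.4  96.1] yaw -5.06 units [0.003  0.0001 0.0748] turn 0.0031
```

View pics/m2.png

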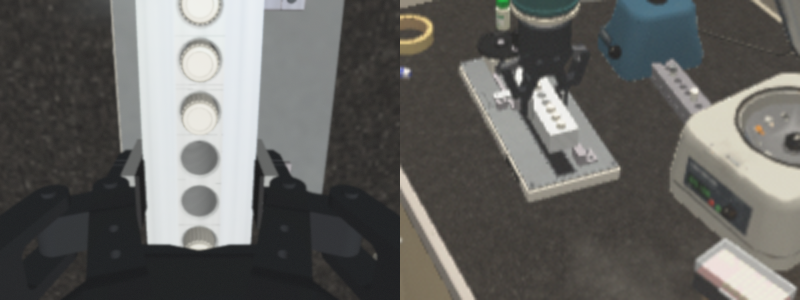

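Block is level and square between the fingers, bed clear beneath it. Lower.

>>> play_rows(plan=[[0,0,0.02,0.003],[0,0,0.04,0.003],[0,0,0.06,0.003],[0,0,0.07,0.003],[0,0,0.07,0.003]])

```text
time_s: 10.3
tcp_pos: [542.6, -10.7, 42.1]
orientation: [[0.091, 0.996, -0.002], [0.996, -0.091, -0.001], [-0.001, -0.002, -1.0]]
ft_force: [-0.5, 0.5, -3.8]
finger_gap: 42.8
finger_force: 63.6
```

>>> play_rows(plan=[[0,0,0.002,0],[0,0,0.004,0],[0,0,0.006,0],[0,0,0.006,0]])

```text
time_s: 10.7
tcp_pos: [543.5, -10.3, 39.3]
orientation: [[0.09, 0.996, 0.0], [0.996, -0.09, -0.0], [0.0, 0.0, -1.0]]
ft_force: [0.2, 1.0, -3.9]
finger_gap: 43.1
finger_force: 63.6
```

>>> play_rows(plan=[[0,0,0.001,0],[0,0,0.002,0],[0,0,0.003,0],[0,0,0.003,0],[0,0,0.003,0]])

```text
time_s: 11.2
tcp_pos: [543.9, -10.4, 37.7]
orientation: [[0.09, 0.996, 0.001], [0.996, -0.09, 0.0], [0.0, 0.001, -1.0]]
ft_force: [-4.5, 1.1, 13.4]
finger_gap: 43.0
finger_force: 65.7
```

>>> play_rows(plan=[[0,0.002,-0.001,0],[0.003,0.005,-0.001,0],[0.006,0.008,-0.001,0],[0.009,0.01,-0.001,0],[0.01,0.01,-0.001,0]])

```text
time_s: 11.7
tcp_pos: [552.1, -3.4, 37.7]
orientation: [[0.09, 0.996, 0.001], [0.996, -0.09, -0.0], [-0.0, 0.001, -1.0]]
ft_force: [0.9, -1.0, 1.2]
finger_gap: 42.7
finger_force: 64.3
```

```bash
cat > st.py <<'E'
from h import *
s=read_state();th=np.radians(-5.2);R=np.array([[np.cos(th),-np.sin(th)],[np.sin(th),np.cos(th)]])
go((554.5,1.8,37.7),-5.2);print("rel seat",((np.array(s["tcp_pos"])[:2]-[554.5,1.8])@R).round(2),"F reader",(np.array(s["ft_force"])[:2]@R).round(1),s["ft_force"][2].round(1),"M",np.round(s["moment"],2))
E
python3 st.py
```

```text
t 11.7 tcp [552.1  -3.4  37.7] yaw -5.17 units [0.0072 0.0025 0.0001] turn 0.0006
rel seat [-1.91 -5.43] F reader [ 1.  -0.9] 1.2 M [-0.32 -0.25 -0.07]
```

>>> play_rows(plan=[[0,0.001,0,0],[0,0.002,0,0],[0,0.003,0,0],[0,0.003,0,0]])

```text
time_s: 12.1
tcp_pos: [553.6, -3.6, 37.7]
orientation: [[0.09, 0.996, -0.001], [0.996, -0.09, 0.0], [0.0, -0.001, -1.0]]
ft_force: [-3.6, -0.3, 6.4]
finger_gap: 43.1
finger_force: 64.9
```

```bash
python3 st.py
```

```text
t 12.1 tcp [553.6  -3.6  37.7] yaw -5.16 units [0.0073 0.0006 0.0001] turn 0.0008
rel seat [-0.43 -5.51] F reader [-3.5 -0.6] 6.4 M [-0.03  0.64  0.18]
```

>>> play_rows(plan=[[0,0.001,0,0],[0,0.002,0,0],[0,0.002,0,0]])

```text
time_s: 12.4
tcp_pos: [553.8, -3.7, 37.7]
orientation: [[0.089, 0.996, -0.003], [0.996, -0.089, 0.001], [0.0, -0.003, -1.0]]
ft_force: [-14.6, 1.3, 18.7]
finger_gap: 42.8
finger_force: 66.4
```

```bash
python3 st.py
```

```text
t 12.4 tcp [553.8  -3.7  37.7] yaw -5.13 units [0.0074 0.0003 0.    ] turn 0.0016
rel seat [-0.19 -5.57] F reader [-14.6   0. ] 18.7 M [0.06 2.74 0.76]
```

>>> play_rows(plan=[[0,-0.001,-0.001,0],[0.002,-0.001,-0.001,0],[0.004,-0.001,-0.001,0],[0.005,-0.001,-0.001,0],[0.005,-0.001,-0.001,0]])

```text
time_s: 12.9
tcp_pos: [554.0, 0.1, 37.8]
orientation: [[0.09, 0.996, -0.002], [0.996, -0.09, -0.0], [-0.0, -0.002, -1.0]]
ft_force: [-5.4, -0.6, -3.8]
finger_gap: 43.0
finger_force: 63.8
```

```bash
python3 st.py
```

```text
t 12.9 tcp [5.54e+02 1.00e-01 3.78e+01] yaw -5.15 units [0.0023 0.0005 0.0002] turn 0.0011
rel seat [-0.37 -1.7 ] F reader [-5.3 -1.1] -3.8 M [-0.04  1.2   0.41]
```

>>> play_rows(plan=[[0.001,0,0.0006,0],[0.002,0,0.0006,0],[0.003,0,0.0006,0],[0.003,0,0.0006,0]])

```text
time_s: 13.3
tcp_pos: [554.2, 1.7, 37.8]
orientation: [[0.09, 0.996, -0.002], [0.996, -0.09, -0.001], [-0.001, -0.002, -1.0]]
ft_force: [-9.4, -4.8, 5.8]
finger_gap: 42.9
finger_force: 64.8
```

```bash
python3 st.py
```

```text
t 13.3 tcp [554.2   1.7  37.8] yaw -5.18 units [0.0002 0.0004 0.0001] turn 0.0005
rel seat [-0.31 -0.16] F reader [-8.9 -5.7] 5.8 M [-0.77  1.84  0.5 ]
```

>>> play_rows(plan=[[0.001,0,0,0],[0.0015,0,0,0],[0.0015,0,0,0]])

```text
time_s: 13.6
tcp_pos: [554.2, 2.0, 37.8]
orientation: [[0.091, 0.996, -0.002], [0.996, -0.091, -0.001], [-0.002, -0.002, -1.0]]
ft_force: [-9.6, -7.9, 6.7]
finger_gap: 42.9
finger_force: 64.9
```

```bash
python3 st.py
```

```text
t 13.6 tcp [554.2   2.   37.8] yaw -5.21 units [-0.0002  0.0004  0.0001] turn -0.0001
rel seat [-0.31  0.16] F reader [-8.8 -8.8] 6.7 M [-1.68  1.92  0.73]
```

>>> play_rows(plan=[[0.001,0,0,0],[0.0015,0,0,0],[0.0015,0,0,0],[0.0015,0,0,0]])

```text
time_s: 14.0
tcp_pos: [554.2, 2.0, 37.8]
orientation: [[0.092, 0.996, -0.002], [0.996, -0.092, -0.002], [-0.003, -0.002, -1.0]]
ft_force: [-10.3, -14.0, 6.1]
finger_gap: 42.9
finger_force: 64.9
```

```bash
python3 st.py; python3 -c "
from h import *
i=read_camera('wrist')[0:400,170:470];j=read_camera('scene')[170:290,270:430]
cv2.imwrite('pics/m3.png',np.hstack([cv2.resize(i,(375,500)),cv2.resize(j,(425,500),interpolation=cv2.INTER_CUBIC)])[:,:,::-1])"
```

```text
t 14.0 tcp [554.2   2.   37.8] yaw -5.25 units [-0.0002  0.0004  0.0001] turn -0.0012
rel seat [-0.31  0.17] F reader [ -9.  -14.9] 6.1 M [-2.76  2.05  0.88]
```

View pics/m3.png

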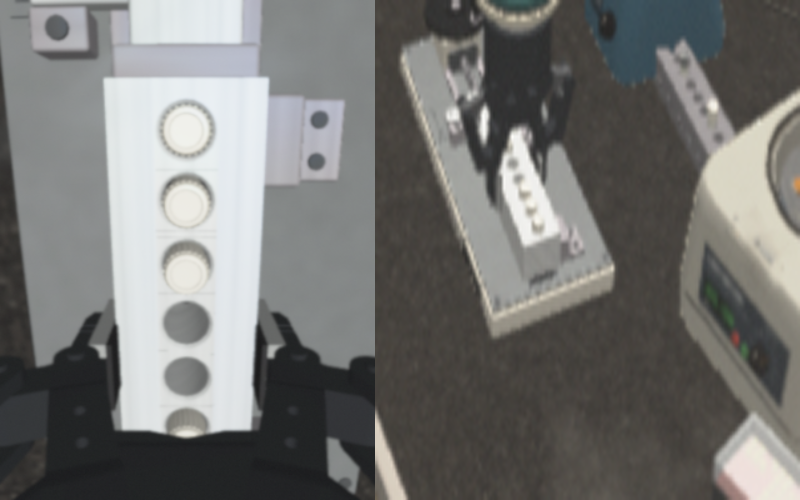

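The picture shows the block's end against the nose plate (row 78), its side at the left rear pad (265–300, 95–185), and the ear still at the lug (60,25). The wrist reads 9 N towards the rear stop and 15 N towards the end stop, with no movement.

```bash
python3 -c "
from workcell import *
print(sign_off())"
```

```text
the job is handed in; nothing more can be done
None
```

I handed the job in at about 14 s with the end stop on its lug and the block held flat in the corner, pressed at about 9 N (rear) and 15 N (end) by the wrist reading, some of it friction; `sign_off()` returned no verdict.

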